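# Draw the honing steel out of the half-covered tub and hold it over the drip tray

### The arm

A 6-joint arm with a two-finger parallel gripper is mounted at the origin on the work surface. World frame = base frame: x ahead of the robot, y to its left, z up, the work surface at z = 0. Lengths are in m, angles in rad, forces in N, time in s.
With the tool pointing down it reaches from about 0.275 to 0.825 m from the base axis. Payload 4.9 kg.
Tool frame: the origin (TCP) lies midway between the tips of the shut fingers; the grasp point (between the pads) lies 19 mm behind it (grip_point_offset is the distance from the TCP to the grasp point, in m); z points along the fingers, y is the line along which they close (so a half turn about z gives the same grasp; the last joint's range is limited). The gripper opens to 85 mm and grips with 20 to 120 N. Pads are 22 mm wide; open, the fingers measure 114 mm over their backs; the gripper's body (76 mm by 85 mm) begins 54 mm behind the grasp point. The pads swing forward as they close: fully open they stand 13 mm farther back than shut.
Start: joints at [-1.319, 0.326, -0.193, 1.052, 0, 1.437], TCP at [0.207, -0.51, 0.231] pointing down, gripper open.
Joint ranges: [-2.65, 2.65], [-0.97, 1.79], [-1.3, 1.35], [-1.93, 2.1], [-1.47, 1.37], [-3.14, 3.14]. Speed limits (rad/s): [2.57, 2.57, 3.14, 3.14, 3.14, 3.14].

### API

Orientations are given as a rotation vector (axis times angle).
In Python, from cell import * gives the robot as it stands. Calls block until the motion is done:
- movep(position, orientation): joint-space move of the TCP to a pose.
- move_l(position, velocity=0.15, rot=None, until_force=None): straight line of the TCP; rot=None keeps the orientation; velocity is the mean speed in m/s. With until_force (N) it stops when the force on the tool has changed by that much, and returns True; else False.
- set_joints(angles): joint-space move.
- let_go() and grab(newtons=None): open the fingers fully, or close them until they stop; newtons is the grip in N (None keeps the last).
- sleep(seconds).
- ik(position, orientation): joint angles nearest the present ones, or None.
- get_state(): the state.
- grab_frame(name): name is "side" or "top" or "wrist"; returns a dict with "img" (384x512x3 uint8, red, green, blue), "fx", "fy", "cx", "cy" (pixels), "cam_to_world" (4x4, takes a point from camera to world coordinates); the wrist camera has in their place "T_tool_cam" (4x4, takes a point from camera to tool coordinates, whose origin is the TCP and whose axes are the flange's). Camera axes: x right, y down, z forward; pixel columns grow to the right and rows downward; lengths in m; the calibration is good to about 2 mm. The wrist camera is an equidistant fisheye: a pixel r from the principal point sees the ray r / f radians off the axis. A picture is of the moment at which its call begins: read the wrist's pose just before it. There is no depth.
A pose or a line that the arm cannot do raises MotionError and nothing moves.
- sign_off(): hands the job in; it is judged then, once.
Trained networks look in the newest picture that a camera, given by its name, has taken for a name from the list of things; names that differ only in an ending like _2 or _b are one class to them, and where a whole thing is asked for, a point or a joint stands for the part that bears it (a point fixed in the world has none). Each returns a list of dicts, best first, with "score" (0 to 1); they miss things now and then, are a little off and sometimes report something else, mostly with a low value. They report only what shows in the picture. A call takes as long as a camera call.
- spot_in(camera, name): "centre" ([column, row] in pixels, amid what is visible of it).
- silhouettes(camera, name): "mask" (384x512 bool, what is visible of it) and "centre" ([column, row] in pixels, amid what is visible of it).
- tip_of(camera, name): "centre" ([column, row] in pixels: a listed point, or the origin of a listed thing).
The state is a dict: "clock": time; "q": joint angles; "joint_velocities": joint speeds; "tau": joint torques, N m; "position": TCP position; "eef_rot": TCP orientation; "contact_force": force on the tool from outside, world axes, zero at the start; "wrist_torque": the same for the moment, N m; "finger_gap": opening from 0.0 (shut) to 1.0 (fully open); "grasp_force": force on a finger pad.
Only numpy, scipy, OpenCV 4.12 (cv2) and the standard library are available. Lean on these libraries where they do the work, as an engineer would, in place of code of your own. Each camera call takes 0.05 s, during which the arm holds its last target. There are 200 camera calls.

### The job

Slide the shallow steel drip tray across the table, without lifting it, until it sits squarely against the open (uncovered) end of the tub. Then take the honing steel out of the tub: it is longer than the gap left by the fixed cover, so tilt it handle-up and draw it out diagonally from under the cover. Finish while still holding it in the gripper, tip slanting down and over the tray, touching neither tray nor tub; leave the tray in place and the bottle, shaker and knife alone.

Things in the scene. Friction and masses are not known exactly. Their poses are not given: they have to be found in the camera images.
- tub: Fixed open-topped plastic tub, outside 420 (x) by 230 (y) by 90 mm high, walls and floor 6 mm. Origin: centre of its underside; z up; x along it to the open end. A fixed 4 mm sheet-steel cover (underside 90 mm up, 14 mm upright lip on its edge) closes the top from x = -214 to -16 mm. The opening left: x = -16 to 204 mm, 218 mm wide.
- tub_end (a point): Middle of the top edge of the tub's open end wall, on its outer face (tub x = 210 mm, 90 mm above the table). Its axes are the tub's: x points out of the end, away from the tub.
- cover_edge (a point): Middle of the edge of the cover that borders the opening (tub x = -16 mm, 92 mm above the table; the cover is 4 mm thick). Axes as the tub's.
- steel: Honing steel, loose, 330 mm long, 0.2 to 0.45 kg, lying level on its handle in the tub, tip under the cover, handle under the opening. Origin: half-way along, at its underside (its axis is 16 mm above); x from tip to butt, z up. A round blade 12 mm thick from x = -165 to 35 mm, then a guard 46 mm wide, then the handle.
- steel_grip (a point): Middle of the steel's black handle, half-way up, on its axis: 265 mm from the tip, 100 mm from half-way along. Handle flat-sided, 118 mm long, 26 mm wide, 32 mm high; guard 10 mm thick, 46 wide, 32 high at its front end. The steel balances 30 to 70 mm from here towards the tip. Axes as the steel's: x towards the butt.
- steel_tip (a point): Tip of the blade of the honing steel, on its axis. Axes as the steel's.
- tray: Drip tray of sheet steel, loose: an open shallow box 180 mm (its x) by 240 mm (its y), 28 mm high, walls and floor 4 mm, 0.4 to 0.9 kg. Origin: centre of its underside. z up.
- tray_mid (a point): Centre of the drip tray, half-way up (14 mm above its underside). Axes as the tray's: x across its short way, roughly along the tub's x. When it sits square against the tub's end, this point is 90 mm out from tub_end along the tub's x.
- bottle: Bystander: upright drinking bottle, 64 mm in diameter, 210 mm high. Origin: centre of its underside.
- shaker: Bystander: upright jar, 52 mm in diameter, 100 mm high. Origin: centre of its underside.
- knife: Bystander: boning knife lying flat, 275 mm long, 18 mm high, its x from handle to tip. Origin: about its middle, at its underside.

How it is judged:
On the way, in this order (a step that is already met when the one before it is completed fails the run):
1. the tray sits squarely against the open end of the tub, the steel still in the tub (x of tray_mid in the frame of tub_end between 0.07 and 0.115 m and y of tray_mid in the frame of tub_end between -0.09 and 0.09 m and angle between the x axis of tray_mid and the x axis of tub_end, either way round below 0.2 rad and height (world z) of tray_mid below 0.02 m and angle between tray_mid's own z axis and vertical below 0.1 rad and linear speed of tray below 0.02 m/s and height (world z) of steel_tip below 0.09 m and x of steel_tip in the frame of cover_edge below 0 m), for 0.2 s.
2. the honing steel is out of the tub: its tip is above the rim or past the end wall ((height (world z) of steel_tip above 0.096 m or x of steel_tip in the frame of tub_end above 0.01 m) and contact force between steel and the fingers above 1 N), for 0.1 s.
At the end, for the whole second after the job is handed in: Tray flat, within 25 mm of the tub's open end wall, 90 mm of its middle line, square to 0.2 rad. Steel gripped, under 50 mm/s, touching neither tray nor tub, handle over 100 mm up, tip over 45 mm up, inside the tray's outline by 5 mm, slanting tip-down 0.22 rad or more (x of tray_mid in the frame of tub_end between 0.07 and 0.115 m and y of tray_mid in the frame of tub_end between -0.09 and 0.09 m and angle between the x axis of tray_mid and the x axis of tub_end, either way round below 0.2 rad and height (world z) of tray_mid below 0.02 m and angle between tray_mid's own z axis and vertical below 0.1 rad and x of steel_tip in the frame of tray_mid between -0.085 and 0.085 m and y of steel_tip in the frame of tray_mid between -0.115 and 0.115 m and height (world z) of steel_tip above 0.045 m and angle between steel_grip's own x axis and vertical below 1.35 rad and height (world z) of steel_grip above 0.1 m and contact force between steel and the fingers above 1 N and contact force between steel and tray below 0.2 N and contact force between steel and tub below 0.2 N and linear speed of steel below 0.05 m/s and linear speed of tray below 0.02 m/s); the arm keeps its last pose, push and grip.
It fails at once if the bottle is moved more than 30 mm or tipped over (distance of bottle from where it was at the start of the episode above 0.03 m or angle between bottle's own z axis and vertical above 0.5 rad).
It fails at once if the shaker is moved more than 30 mm or tipped over (distance of shaker from where it was at the start of the episode above 0.03 m or angle between shaker's own z axis and vertical above 0.5 rad).
It fails at once if the knife is moved more than 30 mm or tipped over (distance of knife from where it was at the start of the episode above 0.03 m or angle between knife's own z axis and vertical above 0.5 rad).
It fails at once if the tray is lifted off the table or tipped (height (world z) of tray_mid above 0.03 m or angle between tray_mid's own z axis and vertical above 0.25 rad).
It also fails if it takes over 64 s, if anything falls off the work surface, if the arm or the gripper's body presses on something with over 40 N, if the wrist force passes 120 N, or if a joint passes its speed limit or range.

## Working session

There is one attempt and no reset: what is moved stays moved. The work goes in short steps, each a Python script; the robot and the scene stay as the last script left them, time stands still between calls to the robot, and variables do not carry over. Pictures are saved under pics/ and viewed, at most 10 in all, crops included, and the job is handed in when it is done.

```bash
mkdir -p pics
cat > h.py <<'E'
from cell import *
import numpy as np, cv2
def ray(f,uv):
    T=np.array(f["cam_to_world"]); d=np.array([(uv[0]-f["cx"])/f["fx"],(uv[1]-f["cy"])/f["fy"],1.])
    return T[:3,3],T[:3,:3]@d
def at_z(f,uv,z):
    o,d=ray(f,uv); return o+d*(z-o[2])/d[2]
E
python3 - <<'E'
from h import *
for c in ("top","side"):
    f=grab_frame(c); cv2.imwrite(f"pics/{c}0.png",f["img"][:,:,::-1])
    print(c,f["fx"],np.round(f["cam_to_world"],3).tolist())
    for n,z in (("tub_end",.09),("cover_edge",.092),("steel_grip",.022),("steel_tip",.022),("tray_mid",.014),("tub",0),("bottle",0),("shaker",0),("knife",0),("tray",0)):
        for r in tip_of(c,n)[:2]: print(n,np.round(r["centre"]),round(r["score"],2),np.round(at_z(f,r["centre"],z),3))
E
```

```text
top 442.23789354455073 [[-0.003, -0.987, 0.158, 0.435], [-1.0, 0.0, -0.017, -0.131], [0.016, -0.158, -0.987, 1.193], [0.0, 0.0, 0.0, 1.0]]
tub_end [214. 234.] 0.65 [ 0.498 -0.053  0.09 ]
cover_edge [302. 225.] 0.88 [ 0.519 -0.274  0.092]
steel_grip [259. 235.] 0.67 [ 0.498 -0.168  0.022]
tray_mid [139. 250.] 0.56 [0.46  0.147 0.014]
tub [291. 225.] 0.75 [ 0.527 -0.256  0.   ]
bottle [195. 130.] 0.73 [0.792 0.007 0.   ]
shaker [152. 132.] 0.76 [0.786 0.126 0.   ]
knife [268. 171.] 0.88 [ 0.675 -0.195  0.   ]
knife [290. 229.] 0.17 [ 0.515 -0.252  0.   ]
tray [145. 248.] 0.78 [0.465 0.135 0.   ]
tray [294. 230.] 0.58 [ 0.513 -0.264  0.   ]
side 413.0908650654831 [[-0.896, -0.32, 0.308, 0.275], [-0.444, 0.646, -0.62, 0.576], [-0.0, -0.692, -0.722, 0.875], [0.0, 0.0, 0.0, 1.0]]
tub_end [281. 217.] 0.74 [ 0.494 -0.053  0.09 ]
tub_end [293. 205.] 0.47 [ 0.483 -0.104  0.09 ]
cover_edge [305. 162.] 0.72 [ 0.512 -0.267  0.092]
steel_grip [295. 206.] 0.64 [ 0.494 -0.162  0.022]
tray_mid [251. 304.] 0.69 [0.473 0.156 0.014]
tub [298. 188.] 0.8 [ 0.518 -0.251  0.   ]
bottle [178. 220.] 0.64 [0.769 0.01  0.   ]
shaker [149. 247.] 0.68 [0.786 0.119 0.   ]
knife [242. 182.] 0.89 [ 0.677 -0.202  0.   ]
knife [299. 185.] 0.34 [ 0.519 -0.262  0.   ]
tray [256. 306.] 0.68 [0.464 0.147 0.   ]
```

View pics/top0.png

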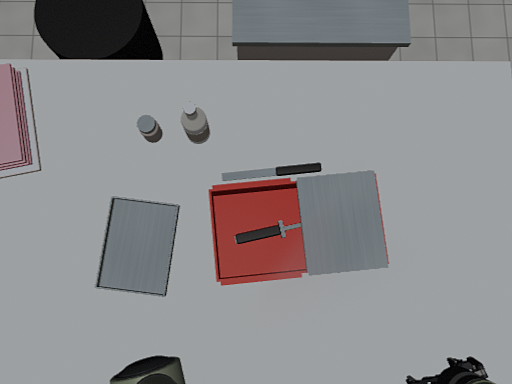

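View pics/side0.png

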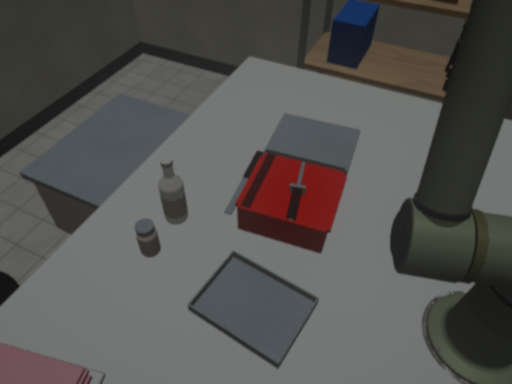

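```bash
cat >> h.py <<'E'
from scipy.spatial.transform import Rotation as Ro
def rect(f,m,z):
    c=max(cv2.findContours(m.astype(np.uint8),0,2)[0],key=cv2.contourArea)[:,0,:]
    p=np.array([at_z(f,u,z)[:2] for u in c],np.float32); return cv2.minAreaRect(p)
def down(w,tilt=0.):
    """tool down; approach turned so tool y (closing line) = direction of angle w"""
    y=np.array([np.cos(w),np.sin(w),0]); z=np.array([0,0,-1.]); 
    R=Ro.from_matrix(np.c_[np.cross(y,z),y,z]); return (Ro.from_rotvec(y*tilt)*R).as_rotvec()
E
python3 - <<'E'
from h import *
print(get_state()["clock"],get_state()["eef_rot"])
for c in ("top","side"):
    f=grab_frame(c)
    for n,z in (("tray",.028),("steel",.03)):
        r=silhouettes(c,n)
        if r: print(c,n,r[0]["score"],rect(f,r[0]["mask"],z))
    r=tip_of(c,"steel_grip"); print([at_z(f,a["centre"],.022) for a in r[:1]])
for s in (0,np.pi):
    w=np.radians(-7)+s
    for p in ((.47,.26,.15),(.48,.15,0)): print(s,ik(p,down(w)))
    for p,t in (((.5,-.15,.02),0),((.45,.2,.2),.5),((.45,.2,.2),-.5)): print(s,t,ik(p,down(np.radians(10)+s,t)))
E
```

```text
1.1 [-3.08330124e+00 -6.02239613e-01 -1.58301700e-05]
top tray 0.92 ((0.4731583893299103, 0.14874137938022614), (0.18840210139751434, 0.24313309788703918), 82.89613342285156)
top steel 0.85 ((0.504403293132782, -0.18998821079730988), (0.04058942571282387, 0.17343899607658386), 16.968935012817383)
[array([ 0.50182423, -0.17260986,  0.022     ])]
side tray 0.63 ((0.4674074053764343, 0.15784049034118652), (0.19137859344482422, 0.2465720921754837), 83.01290893554688)
side steel 0.9 ((0.5095221400260925, -0.21445411443710327), (0.04438028484582901, 0.23257394134998322), 14.29965877532959)
[array([ 0.49588219, -0.15922736,  0.022     ])]
0 [ 0.36783111  0.37180628 -0.34823318  0.85075687  0.          2.06080048]
0 [ 0.1560037   0.5261389  -0.58431428  0.46034314  0.          1.84897308]
0 0 [-0.43292018  0.51841364 -0.52020353  0.53217916  0.          0.96334322]
0 0.5 [-0.03573106  0.28145289 -0.44678328  0.95609303  0.48800715  1.3322382 ]
0 -0.5 [ 0.54466058  0.41605719 -0.2489314   1.10091035 -0.46336344  1.98709056]
3.141592653589793 [ 0.36783111  0.37180628 -0.34823318  0.85075687  0.         -1.08079217]
3.141592653589793 [ 0.1560037   0.5261389  -0.58431428  0.46034314  0.         -1.29261958]
3.141592653589793 0 [-0.43292018  0.51841364 -0.52020353  0.53217916  0.         -2.17824943]
3.141592653589793 0.5 [ 0.54466058  0.41605719 -0.2489314   1.10091035 -0.46336344 -1.1545021 ]
3.141592653589793 -0.5 [-0.03573106  0.28145289 -0.44678328  0.95609303  0.48800715 -1.80935445]
```

Run:
```python
from h import *
a=np.radians
movep((.487,.30,.12),down(a(-7)))
move_l((.487,.30,0.001),.15)
print(get_state()["contact_force"],get_state()["finger_gap"])
move_l((.482,.255,0.001),.1)
print(get_state()["contact_force"])
move_l((.479,.155,0.001),.06,rot=down(a(5)))
print(get_state()["contact_force"])
t=a(95);d=np.array([np.cos(t),np.sin(t),0])
print(move_l(np.array((.479,.155,0.001))-.04*d,.03,until_force=14))
s=get_state();print(s["clock"],s["position"],s["contact_force"])
f=grab_frame("top");cv2.imwrite("pics/top1.png",f["img"][:,:,::-1])
print(rect(f,silhouettes("top","tray")[0]["mask"],.028),[at_z(f,r["centre"],.014) for r in tip_of("top","tray_mid")[:1]])
```

```text
[ 0.3851318  -0.05843946  0.22269482] 1.0041755314387635
[-0.23663914 -0.97768579 -0.04627703]
[-1.15743733  2.16961899 -0.44450755]
True
8.5833 [0.47938242 0.1420157  0.00087548] [0.69012133 1.07309412 0.02121128]
((0.4910393953323364, 0.04397326335310936), (0.24178294837474823, 0.1765315681695938), 5.3845696449279785) [array([0.4887106 , 0.04179306, 0.014     ])]
```

View pics/top1.png

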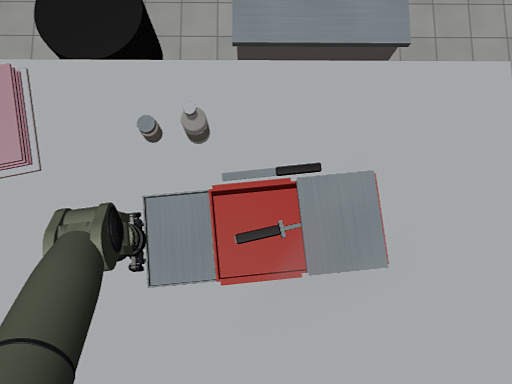

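```bash
cat >> h.py <<'E'
def wrist(f,s,uv,z):
    d=np.array([uv[0]-f["cx"],uv[1]-f["cy"]])/f["fx"]; r=np.hypot(*d)+1e-12
    v=np.r_[d/r*np.sin(r),np.cos(r)]; C=np.array(f["T_tool_cam"]); R=Ro.from_rotvec(s["eef_rot"]).as_matrix()
    o=R@C[:3,3]+s["position"]; v=R@C[:3,:3]@v; return o+v*(z-o[2])/v[2]
E
python3 - <<'E'
from h import *
a=np.radians
p=np.array(get_state()["position"])
move_l(p+[0,.04,0],.15); move_l(p+[0,.04,.17],.3)
movep((.505,-.185,.20),down(a(14)))
s=get_state(); f=grab_frame("wrist"); cv2.imwrite("pics/w2.png",f["img"][:,:,::-1])
for n,z in (("steel_grip",.022),("cover_edge",.092),("tub_end",.09)):
    for r in tip_of("wrist",n)[:1]: print(n,r["score"],np.round(r["centre"]),wrist(f,s,r["centre"],z))
r=silhouettes("wrist","steel")[0]; m=r["mask"]; v,u=np.nonzero(m)
P=np.array([wrist(f,s,q,.03)[:2] for q in zip(u,v)],np.float32)
l=cv2.fitLine(P,cv2.DIST_HUBER,0,.01,.01).ravel(); print(r["score"],l,np.degrees(np.arctan2(l[1],l[0])),cv2.minAreaRect(P))
g=(P-l[2:])@l[:2]; print("ends",l[2:]+g.min()*l[:2],l[2:]+g.max()*l[:2],s["clock"])
E
```

```text
steel_grip 0.87 [259. 153.] [ 0.5003058  -0.16413139  0.022     ]
cover_edge 0.91 [250. 276.] [ 0.51842581 -0.27309951  0.092     ]
tub_end 0.6 [288.  34.] [ 0.49559923 -0.04669463  0.09      ]
0.81 [ 0.21947701 -0.97561765  0.50412565 -0.18545385] -77.32168 ((0.5072018504142761, -0.20478710532188416), (0.04616234451532364, 0.20665450394153595), 15.249993324279785)
ends [ 0.48569688 -0.10353443] [ 0.5311141  -0.30542266] 11.2417
```

View pics/w2.png

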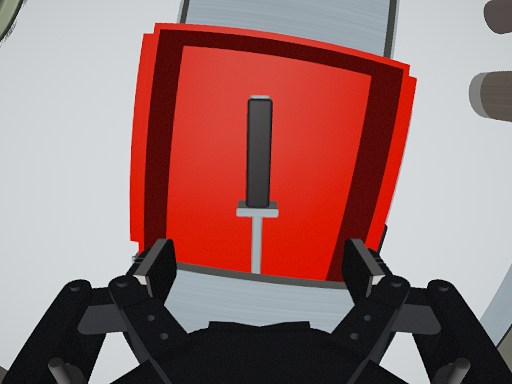

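```bash
cat >> h.py <<'E'
W=np.radians(13); E=np.array([-np.sin(W),np.cos(W),0]); Z=np.array([0,0,1.]); G0=np.array([.504,-.1855,.012])
TIP0=G0-.243*E
def pose(t,z,deg):
    h=np.radians(deg); tip=TIP0+t*E; tip[2]=z
    return tip+.243*(E*np.cos(h)+Z*np.sin(h))-.010*(-E*np.sin(h)+Z*np.cos(h)), down(W,h)
WP=[(0,.022,6),(0,.022,12.3),(.035,.022,17),(.07,.022,22),(.13,.025,30),(.178,.03,35),(.185,.15,35),(.44,.15,35),(.44,.09,32)]
E
python3 - <<'E'
from h import *
print([ik(*pose(*w)) is not None for w in WP], ik(*pose(*WP[-1])))
move_l((G0[0],G0[1],.12),.2,rot=down(W))
move_l(G0,.1,until_force=10); print(get_state()["position"],get_state()["contact_force"])
grab(90); s=get_state(); print(s["finger_gap"],s["grasp_force"],s["contact_force"])
for w in WP[:4]:
    p,r=pose(*w); move_l(p,.06,rot=r); s=get_state(); print(s["contact_force"],s["wrist_torque"],s["finger_gap"])
print(s["clock"])
f=grab_frame("side");cv2.imwrite("pics/s3.png",cv2.resize(f["img"][100:300,170:420,::-1],None,fx=3,fy=3))
E
```

```text
[True, True, True, True, True, True, True, True, True] [-0.04015262  0.24407346 -0.49725998  0.9928846   0.53650615  1.25873718]
[ 0.50454319 -0.1857808   0.01260649] [0.21409153 0.45258526 0.09558492]
0.28400251910023255 89.59718585014343 [-1.19741631  1.07397826  5.92430727]
[-0.06988083  0.2424104  -4.44462653] [-0.08274744  0.03271674  0.03111973] 0.28380926833164355
[-0.61882435 -0.50179131 -4.58164107] [-0.23915927 -0.05576215  0.01012527] 0.2887783946943771
[ 0.86082824  0.34010916 -4.16628154] [-0.39461494 -0.07142341 -0.00244686] 0.29077346411136845
[ 0.52841467  0.06597887 -3.86020926] [-0.57678003 -0.09974028 -0.00203604] 0.2898220629497258
16.5167
```

View pics/s3.png

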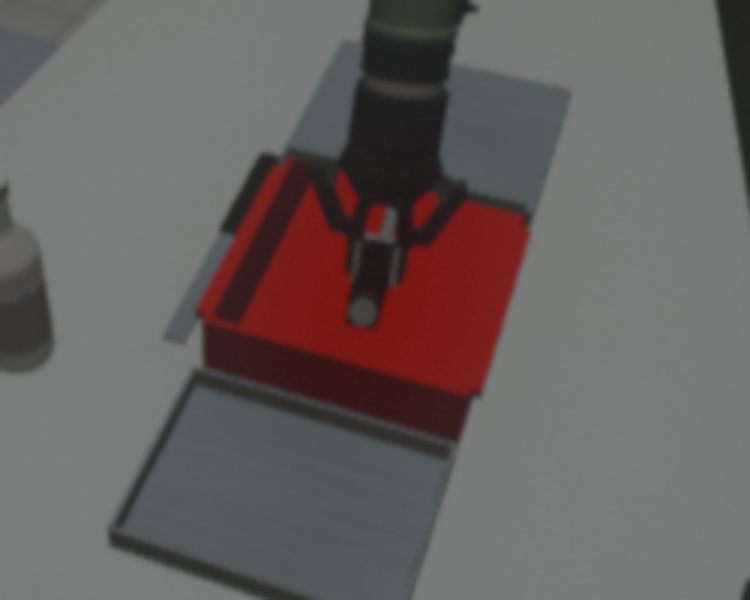

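The picture shows the steel gripped by its handle, tilted up, with the butt at about (362,312) in the crop. It clears the tub, and the tray is still square. I'll carry on with the draw.

Run:
```python
from h import *
for w,v in zip(WP[4:],(.06,.06,.1,.12,.06)):
    p,r=pose(*w); move_l(p,v,rot=r); s=get_state(); print(np.round(s["contact_force"],2),np.round(s["wrist_torque"],2),s["finger_gap"])
sleep(.5); s=get_state(); print(s["clock"],s["grasp_force"],"expected tip",TIP0+.44*E)
for c in ("side","top"):
    f=grab_frame(c);cv2.imwrite(f"pics/{c}4.png",f["img"][:,:,::-1])
    for n,z in (("steel_tip",.09),("tray_mid",.014),("steel_grip",.23)):
        for r in tip_of(c,n)[:1]: print(c,n,r["score"],r["centre"],at_z(f,r["centre"],z))
```

```text
[-0.49  0.16 -3.37] [-0.83 -0.16  0.02] 0.29067507519106833
[ 0.83  0.07 -4.14] [-0.89 -0.21 -0.06] 0.2871410047956312
[-0.6  -0.27 -4.33] [-0.87 -0.17 -0.02] 0.2887308070682063
[-0.17  0.52 -3.82] [-0.89 -0.24 -0.02] 0.2876024838971101
[-1.06 -0.38 -3.64] [-0.82 -0.24  0.01] 0.28763327362606145
24.0167 88.5258436203003 expected tip [0.45968464 0.0064509  0.012     ]
side tray_mid 0.86 [266.6, 263.8] [0.48759004 0.04024629 0.014     ]
side steel_grip 0.92 [266.7, 290.7] [0.41078905 0.22538116 0.23      ]
top steel_tip 0.54 [191.9, 249.0] [ 0.46038003 -0.00066004  0.09      ]
top tray_mid 0.89 [180.8, 241.7] [0.48134327 0.03793304 0.014     ]
```

View pics/side4.png

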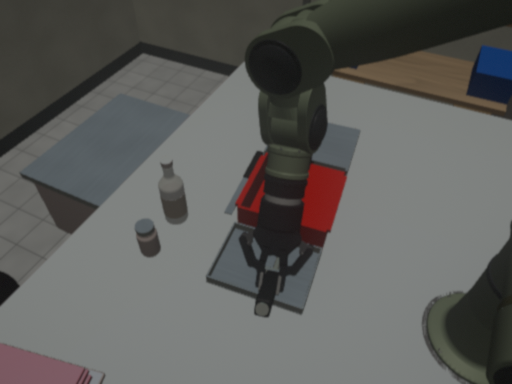

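View pics/top4.png

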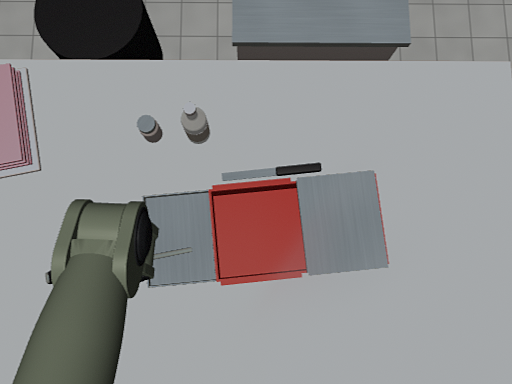

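The side view shows the handle up over the tray, butt at (262,308). The top view shows the tip at (191,249), inside the tray outline (columns 147–214). The tip and handle positions agree with the commanded pose, so the steel hasn't slipped in the grip.

```bash
python3 -c "
from cell import *
print(sign_off())"
```

```text
the job is handed in; nothing more can be done
None
```

I've handed the job in: the tray sits square against the tub's open end, and the honing steel is held tip-down over it, by my measurements clear of both tray and tub. The bottle, shaker and knife look unmoved in the pictures, and no verdict came back on sign-off.

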